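# Advance the sample carriers in the inspection tray

### The arm

A 6-joint arm with a two-finger parallel gripper is mounted at the origin on the work surface. World frame = base frame: x ahead of the robot, y to its left, z up, the work surface at z = 0. Lengths are in m, angles in rad, forces in N, time in s.
With the tool pointing down it reaches from about 0.225 to 0.875 m from the base axis. Payload 3.4 kg.
Tool frame: the origin (TCP) lies at the very end of the fingers, on their centre line; the grasp point (between the pads) lies 19 mm behind it; z points along the fingers, y is the direction in which the jaws open and shut (so a half turn about z gives the same grasp; the last joint's range is limited). The gripper opens to 85 mm and grips with 20 to 120 N. Pads are 22 mm wide; open, the fingers measure 114 mm over their backs; the gripper's body (76 mm by 85 mm) begins 54 mm behind the grasp point. The pads swing forward as they close: fully open they stand 13 mm farther back than shut.
Start: joints at [-0.121, 0.276, 1.505, -0, 1.361, -0.121], TCP at [0.575, -0, 0.231] pointing down, gripper open.
Joint ranges: [-2.89, 2.89], [-0.75, 2.08], [0.22, 2.7], [-1.18, 4.32], [0.11, 2.71], [-2.7, 2.7]. Speed limits (rad/s): [2.57, 2.57, 3.14, 3.14, 3.14, 3.14].

### API

Orientations are given as a unit quaternion [w, x, y, z].
In Python, from rig import manip, eyes gives the robot as it stands. The module is installed in compiled form; this text tells all that it offers.
- The arm moves only by the tool servo_tool, never from a script. Its argument "deltas" is one flat list of numbers, 6 for each row, row after row: the shift along the tool's x, y, z in cm, then the turn, a rotation vector about the tool's x, y, z in degrees. A call has 1 to 20 rows; each row shifts and turns the pose as measured when the row begins, along the tool's axes as they then stand; what a row does not reach is not made up. A row lasts 1/10 s, in which the tool goes at most 50 mm and 8.59 degrees, less where a joint would pass 70% of its speed; a pose out of reach is approached as far as the arm can. A call with a gripper value outside its range is refused whole. "jaw" is the finger opening in cm, from 0 to 8.54, set as the call begins (left out, the last holds). The fingers move at their own pace and stop on an object; "grip_force" is the grip in N (left out, the last holds). Time passes only in rows, so rows that do not move let the fingers close. It gives the time, the measured TCP pose, the force and the opening at its end, in the units of the state.
- manip.get_state(): the state, without advancing time (a new reading comes with each control period).
- eyes.get_image(name): name is "scene" or "side" or "wrist"; returns (picture, depth): 400x640x3 uint8, red, green, blue; 400x640 float32, m along the optical axis (not along the pixel's ray), 0 where there is no reading.
- eyes.get_calibration(name): a dict with "camera_matrix" (3x3 intrinsics, pixels), "rvec" (rotation vector, rad) and "tvec" (3), from world to camera coordinates, as OpenCV has them. Camera axes: x right, y down, z forward; pixel columns grow to the right and rows downward; lengths in m; the calibration is good to about 2 mm. The wrist camera is an equidistant fisheye: a pixel r from the principal point sees the ray r / f radians off the axis. A picture is of the moment at which its call begins: read the wrist's pose just before it. get_calibration takes no time and is no camera call; for the wrist camera it gives the pose at the moment of the call.
- manip.sign_off(): hands the job in, once; it reports no verdict.
The state is a dict: "clock": time; "qpos": joint angles; "qd": joint speeds; "effort": joint torques, N m; "position": TCP position; "ee_rot": TCP orientation; "contact_force": force on the tool from outside, world axes, zero at the start; "moment": the same for the moment, N m; "width": finger opening in m.
Only numpy, scipy, OpenCV 4.12 (cv2) and the standard library are available. Lean on these libraries where they do the work, as an engineer would, in place of code of your own. Each camera call takes 0.05 s, during which the arm holds its last target.

### The job

Move the queue on in the four-bay sample tray: slide the blue carrier into the empty, green-marked inspection bay, then slide the yellow carrier into the bay that the blue one has just left. Each must end fully in its bay, flat on the tray floor and let go; slide them along the floor, do not lift them out. Leave the white carrier in its bay.

Things in the scene. Friction and masses are not known exactly. Their poses are not given: they have to be found in the camera images.
- tray: Square tray fixed to the bench at any yaw, dark floor 6 mm thick, aluminium walls 8 mm thick, 18 mm high, 176 x 176 mm inside, no partitions. Origin: centre of its underside; x, y along its sides. Bay centres at x, y = +/-44 mm: (-44,-44) empty, a green square on its floor; yellow starts at (+44,+44), blue and white at (+44,-44) and (-44,+44) in either order.
- blue_carrier: Loose BLUE plate 80 x 80 x 18 mm, 0.25 kg, in its middle an upright black round knob 22 mm across, 50 mm tall (its top 68 mm above the plate's underside); 4 brass bushes fixed at x, y = +/-27 mm, 16 mm across, 10 mm tall. Origin: centre of the underside; x, y along its sides. Slides easily, about 8 mm play in its lane.
- yellow_carrier: Loose YELLOW carrier, otherwise the same as the blue one; same origin and axes. Starts in the bay diagonally opposite the green-marked one.
- white_carrier: Loose WHITE carrier, otherwise the same as the blue one; same origin and axes. It stays in its bay. (An orange carrier lying outside the tray is not needed.)
Not all that is in view belongs to the job. What is shaped like the yellow_carrier but pink is not meant.

How it is judged:
On the way:
1. the blue carrier is in the green-marked bay while the yellow one is still in its own (x of blue_carrier in the frame of tray between -0.058 and -0.03 m and y of blue_carrier in the frame of tray between -0.058 and -0.03 m and x of yellow_carrier in the frame of tray between 0.03 and 0.058 m and y of yellow_carrier in the frame of tray between 0.03 and 0.058 m), for 0.2 s.
At the end, for the whole second after the job is handed in: The blue carrier lies in the green-marked bay, the yellow one in the bay where the blue one started and the white one in its own bay, each with its centre within 14 mm of the bay's centre along both tray axes, flat on the tray floor (within 4 mm and 0.08 rad) and at rest (x of blue_carrier in the frame of tray between -0.058 and -0.03 m and y of blue_carrier in the frame of tray between -0.058 and -0.03 m and (((x of yellow_carrier in the frame of tray between 0.03 and 0.058 m and y of yellow_carrier in the frame of tray between -0.058 and -0.03 m) and (x of white_carrier in the frame of tray between -0.058 and -0.03 m and y of white_carrier in the frame of tray between 0.03 and 0.058 m)) or ((x of yellow_carrier in the frame of tray between -0.058 and -0.03 m and y of yellow_carrier in the frame of tray between 0.03 and 0.058 m) and (x of white_carrier in the frame of tray between 0.03 and 0.058 m and y of white_carrier in the frame of tray between -0.058 and -0.03 m))) and z of each of blue_carrier, yellow_carrier, white_carrier in the frame of tray below 0.01 m and angle between each of blue_carrier, yellow_carrier, white_carrier's own z axis and vertical below 0.08 rad and linear speed of each of blue_carrier, yellow_carrier, white_carrier below 0.02 m/s); the robot touches nothing.
It fails at once if the blue carrier is lifted more than 12 mm off the tray floor (z of blue_carrier in the frame of tray above 0.018 m).
It fails at once if the yellow carrier is lifted more than 12 mm off the tray floor (z of yellow_carrier in the frame of tray above 0.018 m).
It fails at once if the white carrier is lifted more than 12 mm off the tray floor (z of white_carrier in the frame of tray above 0.018 m).
It fails at once if the white carrier is moved more than 25 mm (distance of white_carrier from where it was at the start of the episode above 0.025 m).
It also fails if it takes over 42 s, if anything falls off the work surface, if the arm or the gripper's body presses on something with over 40 N, if the wrist force passes 120 N, or if a joint passes its speed limit or range.

## Working session

There is one attempt and no reset: what is moved stays moved. The work goes in short steps, Python scripts to look and compute and a tool call to move; the robot and the scene stay as the last step left them, time stands still between calls to the robot, and variables do not carry over. Pictures are saved under pics/ and viewed, and the job is handed in when it is done.

Besides the shell and the picture viewer there is one more tool, called after ">>>" in YAML: its name, and indented under it one key for each argument. servo_tool: Moves the arm, as the interface text tells. Its arguments: {"type":"object","properties":{"deltas":{"type":"array","items":{"type":"number"}},"jaw":{"type":"number"},"grip_force":{"type":"number"}},"required":["deltas"]}

```bash
mkdir -p pics; python3 - <<'E'
from rig import manip, eyes
import cv2,numpy as np
s=manip.get_state();print(s['clock'],s['position'],s['ee_rot'],s['width'])
for n in ['scene','side']:
    im,d=eyes.get_image(n); c=eyes.get_calibration(n)
    np.savez(f'{n}0.npz',im=im,d=d,K=c['camera_matrix'],r=c['rvec'],t=c['tvec'])
    cv2.imwrite(f'pics/{n}0.png',im[:,:,::-1])
E
```

```text
0.0 [5.74467229e-01 3.03599874e-05 2.30450165e-01] [-7.08362252e-04  7.07107754e-01  7.07105223e-01 -5.71332084e-04] 0.08546996164204163
```

View pics/scene0.png

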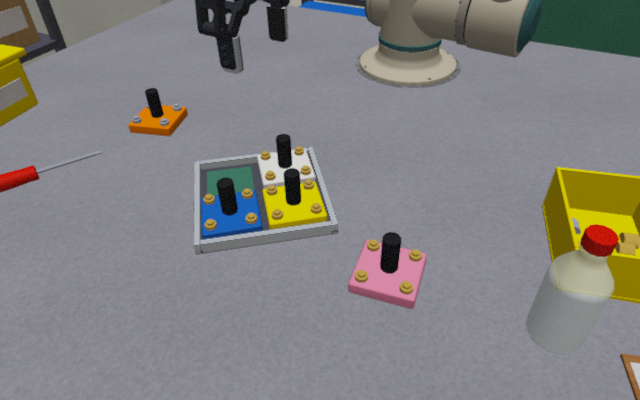

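View pics/side0.png

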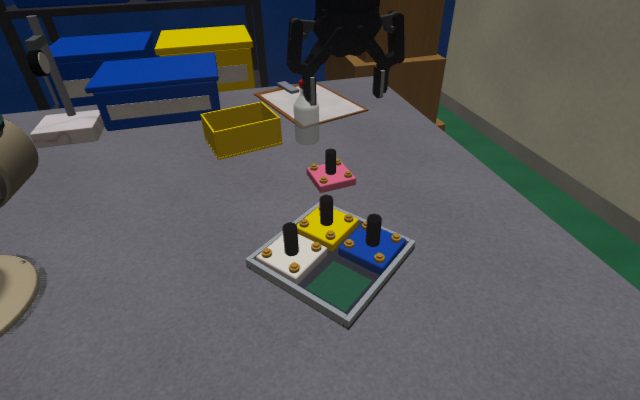

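The scene view shows the tray at about (260,198). Green is at (230,182), blue (230,210), yellow (293,203), white (285,165). The pink and orange carriers lie outside the tray.

```bash
cat > h.py <<'E'
import numpy as np,cv2
def cloud(n):
    z=np.load(n); d=z['d'];K=z['K'];R=cv2.Rodrigues(z['r'])[0];t=z['t'].ravel()
    v,u=np.mgrid[:400,:640]
    p=np.stack([(u-K[0,2])/K[0,0]*d,(v-K[1,2])/K[1,1]*d,d],-1)
    P=(p-t)@R
    P[d<=0]=np.nan
    return z['im'],P
E
python3 - <<'E'
from h import *
for n in ['scene','side']:
    im,P=cloud(n+'0.npz'); hsv=cv2.cvtColor(im,cv2.COLOR_RGB2HSV)
    H,S,V=[hsv[...,i].astype(int) for i in range(3)]
    print(n)
    # knobs/dark above z .06
    near=(P[...,2]>0.066)&(P[...,2]<0.085)
    roi=np.zeros((400,640),bool)
    if n=='scene': roi[125:250,185:340]=1
    else: roi[190:325,240:420]=1
    m=(near&roi&(V<70)).astype(np.uint8)
    k,l,st,c=cv2.connectedComponentsWithStats(m)
    for i in range(1,k):
        if st[i,4]>8: q=P[l==i];print(' knobtop',c[i],st[i,4],np.nanmean(q,0).round(4),np.nanmin(q,0).round(4),np.nanmax(q,0).round(4))
    for nm,mm in dict(blue=(H>100)&(H<125)&(S>150),yel=(H>22)&(H<32)&(S>180),white=(S<40)&(V>170),green=(H>65)&(H<95)&(S>60)).items():
        q=P[mm&roi]; 
        zz=q[:,2]; print(nm,len(q),np.nanmedian(q,0).round(4))
        if nm!='green':q=q[(zz>.019)&(zz<.029)]
        r=cv2.minAreaRect((q[:,:2]*1000).astype(np.float32));print('  ',r,np.nanmedian(q[:,2]))
    # tray outline: all points in roi with z .012-.021
    w=roi&(P[...,2]>0.013)&(P[...,2]<0.022)&(S<40)&(V>90)
    q=P[w][:,:2]; r=cv2.minAreaRect((q*1000).astype(np.float32));print('tray',len(q),r)
E
```

```text
scene
 knobtop [282.5620438  139.59124088] 137 [ 0.4845 -0.0342  0.0715] [ 0.4711 -0.0461  0.0662] [ 0.4936 -0.0257  0.0745]
 knobtop [291.08917197 174.87898089] 157 [0.5555 0.0203 0.0718] [0.5422 0.0091 0.0661] [0.5635 0.0293 0.0749]
 knobtop [224.46590909 184.15340909] 176 [ 0.6107 -0.0488  0.072 ] [ 0.5982 -0.061   0.0661] [ 0.6197 -0.0399  0.0747]
blue 1694 [ 0.6191 -0.0406  0.023 ]
   ((581.7645263671875, -32.401824951171875), (97.62541961669922, 161.84986877441406), 56.399742126464844) 0.023004449755630315
yel 1744 [0.5639 0.0277 0.0229]
   ((553.220947265625, 18.919403076171875), (80.78165435791016, 79.39179229736328), 38.970664978027344) 0.023026346952015293
white 2162 [ 0.518  -0.0304  0.0178]
   ((548.6591796875, -39.17311096191406), (185.03158569335938, 184.88465881347656), 36.30882263183594) 0.02301266767499327
green 949 [ 0.5292 -0.1014  0.0057]
   ((538.802734375, -61.43943786621094), (135.0758056640625, 129.7650604248047), 40.375755310058594) 0.005707338809994879
tray 2222 ((544.71240234375, -42.80848693847656), (195.7882537841797, 191.98947143554688), 37.8485794067382
[... 329 characters left out ...]
 [ 0.4895 -0.0262  0.0742]
blue 1514 [ 0.5956 -0.0653  0.0223]
   ((605.579833984375, -53.0140266418457), (78.88728332519531, 79.01757049560547), 39.52330017089844) 0.022569334257670503
yel 1277 [0.5437 0.0034 0.0224]
   ((549.713623046875, 16.03927993774414), (79.63653564453125, 78.2138671875), 39.3682861328125) 0.022632941273230914
white 1135 [ 0.4746 -0.0465  0.0228]
   ((479.51348876953125, -37.04877471923828), (77.05034637451172, 77.16868591308594), 40.61076354980469) 0.02283374247252728
green 1805 [ 0.5346 -0.1064  0.0052]
   ((nan, nan), (0.0, 0.0), 0.0) 0.00518218859272163
tray 1873 ((542.7416381835938, -42.03697204589844), (193.65029907226562, 193.47665405273438), 38.02240753173828)
```

>>> servo_tool:
  deltas: [-1.3,0.85,2.7,0,0,0,-1.3,0.85,2.7,0,0,0,-1.3,0.8,2.7,0,0,0,-1.3,0.8,2.7,0,0,0,0,0,0,0,0,-7.7,0,0,0,0,0,-7.7,0,0,0,0,0,-7.7,0,0,0,0,0,-7.7,0,0,0,0,0,-7.7,0,0,0,0,0,0]
  jaw: 6
  grip_force: 40

```text
clock: 1.1
position: [0.6057, -0.0532, 0.1131]
ee_rot: [-0.006, 0.422, 0.906, -0.001]
contact_force: [0.4, 0.2, -0.1]
width: 0.06
```

```bash
cat > g.py <<'E'
import sys,numpy as np
from rig import manip
from scipy.spatial.transform import Rotation as Ro
s=manip.get_state();q=s['ee_rot'];R=Ro.from_quat([q[1],q[2],q[3],q[0]]).as_matrix()
print('t',s['clock'],'p',s['position'].round(4) if hasattr(s['position'],'round') else s['position'],'w',s['width'],'F',np.round(s['contact_force'],1))
print('jaw yaw',np.degrees(np.arctan2(R[1,1],R[0,1])),'z',R[:,2].round(3))
tgt=np.array([float(a) for a in sys.argv[1:4]])
print('tool delta cm',(R.T@(tgt-s['position'])*100).round(2))
E
python3 g.py 0.6075 -0.0515 0.042
```

```text
t 1.1 p [ 0.6057 -0.0532  0.1131] w 0.06000514425219192 F [ 0.4  0.2 -0.1]
jaw yaw 40.019502976433834 z [-0.011  0.003 -1.   ]
tool delta cm [-0.05  0.3   7.11]
```

>>> servo_tool:
  deltas: [0,0.15,2.4,0,0,1.5,0,0.15,2.4,0,0,0,0,0,2.3,0,0,0,0,0,0,0,0,0]

```text
clock: 1.5
position: [0.6078, -0.0511, 0.0404]
ee_rot: [-0.005, 0.44, 0.898, -0.001]
contact_force: [-1.2, 0.5, -0.4]
width: 0.0598
```

```bash
python3 g.py 0.6075 -0.0515 0.042; python3 -c "
from rig import eyes
import cv2
cv2.imwrite('pics/w1.png',eyes.get_image('wrist')[0][:,:,::-1])"
```

```text
t 1.5 p [ 0.6078 -0.0511  0.0404] w 0.05979700097361937 F [-1.2  0.5 -0.4]
jaw yaw 37.74667823012609 z [-0.009  0.003 -1.   ]
tool delta cm [-0.01 -0.05 -0.16]
```

View pics/w1.png

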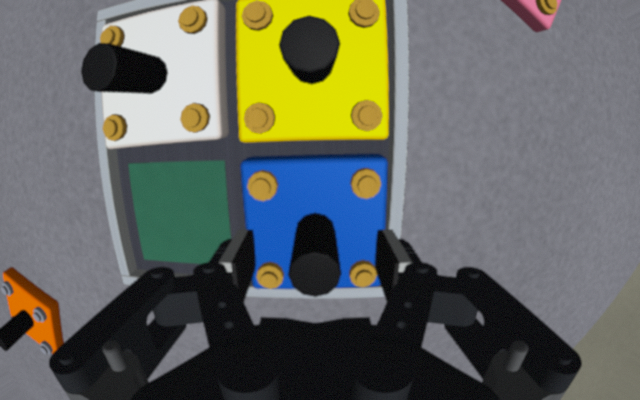

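The blue knob (315,260) stands midway between the fingers and the jaws line up with the tray. I'll close.

>>> servo_tool:
  deltas: [0,0,0,0,0,0,0,0,0,0,0,0,0,0,0,0,0,0,0,0,0,0,0,0,0,0,0,0,0,0]
  jaw: 0

```text
clock: 2.05
position: [0.611, -0.052, 0.0458]
ee_rot: [-0.001, 0.442, 0.897, -0.0]
contact_force: [0.3, 0.0, -2.7]
width: 0.021
```

```bash
python3 g.py 0.537 -0.104 0.0405
```

```text
t 2.05 p [ 0.611  -0.052   0.0458] w 0.020970692790181596 F [ 0.3  0.  -2.7]
jaw yaw 37.60032355435818 z [-0.001  0.001 -1.   ]
tool delta cm [ 0.39 -9.04  0.54]
```

```bash
cat > look.py <<'E'
import sys,cv2,numpy as np
from rig import eyes
from h import cloud
n,tag=sys.argv[1:3]
im,d=eyes.get_image(n); c=eyes.get_calibration(n)
np.savez(f'{n}{tag}.npz',im=im,d=d,K=c['camera_matrix'],r=c['rvec'],t=c['tvec'])
cv2.imwrite(f'pics/{n}{tag}.png',im[:,:,::-1])
im,P=cloud(f'{n}{tag}.npz'); hsv=cv2.cvtColor(im,cv2.COLOR_RGB2HSV)
H,S,V=[hsv[...,i].astype(int) for i in range(3)]
C=np.array([.5437,-.0424]);a=np.radians(38.2);u=np.array([np.cos(a),np.sin(a)]);v=np.array([-u[1],u[0]])
roi=np.linalg.norm(P[...,:2]-C,axis=-1)<.125
for nm,mm in dict(blue=(H>100)&(H<125)&(S>150),yel=(H>22)&(H<32)&(S>180),white=(S<40)&(V>190)).items():
    q=P[mm&roi&(P[...,2]>.0205)&(P[...,2]<.045)]
    o=(q[:,:2]-C); o=np.stack([o@u,o@v],1)*1000
    lo,hi=np.percentile(o,[1,99],axis=0)
    A=np.c_[o/1000,np.ones(len(o))]; zz=q[:,2]; k=abs(zz-np.median(zz))<.004
    f=np.linalg.lstsq(A[k],zz[k],rcond=None)[0]
    print(nm,len(q),'mid tray mm',((lo+hi)/2).round(1),'span',(hi-lo).round(1),'z',np.median(zz).round(4),'tilt',f[:2].round(3))
E
python3 look.py side 1; python3 g.py 0.537 -0.104 0.0405
```

```text
blue 1147 mid tray mm [ 44.1 -47. ] span [76.5 76.9] z 0.0235 tilt [0.006 0.005]
yel 964 mid tray mm [41.2 42.3] span [75.6 76.8] z 0.0227 tilt [0.001 0.004]
white 1104 mid tray mm [-47.1  43.4] span [74.6 75.3] z 0.0228 tilt [0.001 0.001]
t 2.1 p [ 0.611  -0.052   0.0458] w 0.020814208706840233 F [ 0.2 -0.9 -2.2]
jaw yaw 37.601567290144764 z [-0.001  0.001 -1.   ]
tool delta cm [ 0.39 -9.04  0.54]
```

View pics/side1.png

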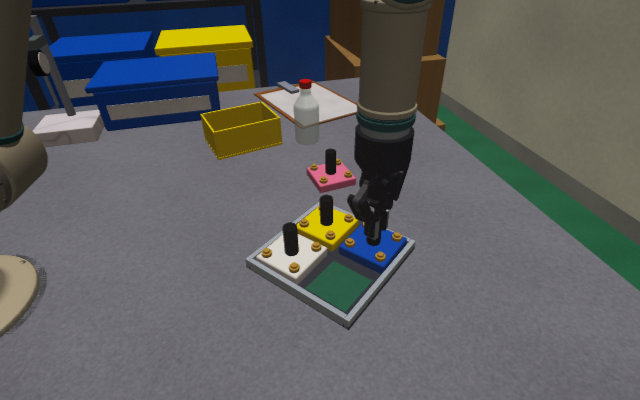

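>>> servo_tool:
  deltas: [0,0,0.1,0,0,0,0,-1.1,0,0,0,0,0,-1.1,0,0,0,0,0,-1.1,0,0,0,0,0.05,-1.1,0,0,0,0,0.05,-1.1,0,0,0,0,0,-1.1,0,0,0,0,0,-1.1,0,0,0,0,0,0,0,0,0,0]

```text
clock: 3.0
position: [0.5429, -0.1026, 0.0449]
ee_rot: [-0.001, 0.442, 0.897, -0.0]
contact_force: [-0.5, 0.2, -2.3]
width: 0.0207
```

```bash
python3 look.py side 2; python3 g.py 0.537 -0.104 0.0448
```

```text
blue 1436 mid tray mm [-40.3 -44.4] span [76.4 77. ] z 0.0228 tilt [0.004 0.002]
yel 256 mid tray mm [34.  43.3] span [62.1 75.9] z 0.0228 tilt [0.002 0.001]
white 1080 mid tray mm [-47.8  43.5] span [73.7 76. ] z 0.0228 tilt [-0.     0.002]
t 3.05 p [ 0.5436 -0.1023  0.0449] w 0.020731148727649057 F [-0.8  0.1 -2.6]
jaw yaw 37.5428138111311 z [-0.001  0.001 -1.   ]
tool delta cm [ 0.27 -0.62  0.02]
```

View pics/side2.png

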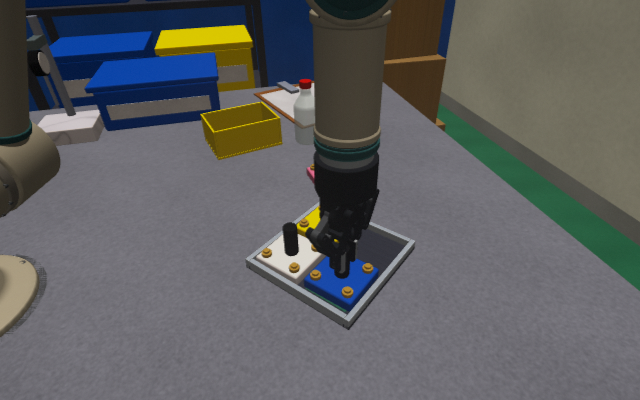

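>>> servo_tool:
  deltas: [0,-0.4,0,0,0,0,-0.1,-0.35,0,0,0,0,0,0,0,0,0,0,0,0,0,0,0,0]

```text
clock: 3.45
position: [0.5385, -0.1079, 0.0449]
ee_rot: [-0.0, 0.442, 0.897, 0.0]
contact_force: [0.1, -1.0, -1.8]
width: 0.0208
```

>>> servo_tool:
  deltas: [0,0,0,0,0,0,0,0,0,0,0,0,0,0,0,0,0,0,0,0,0,0,0,0]
  jaw: 6

```text
clock: 3.85
position: [0.5404, -0.1078, 0.0459]
ee_rot: [0.001, 0.441, 0.897, 0.001]
contact_force: [-0.2, -0.6, 0.7]
width: 0.0597
```

>>> servo_tool:
  deltas: [0,0,-2,0,0,0,0,0,-2.5,0,0,0,0,0,-2.5,0,0,0,0,0,-1,0,0,0,0,0,0,0,0,0]

```text
clock: 4.35
position: [0.5399, -0.1074, 0.1278]
ee_rot: [0.0, 0.441, 0.897, 0.001]
contact_force: [-0.7, 0.1, -0.1]
width: 0.0601
```

```bash
python3 look.py side 3; python3 look.py scene 3; python3 g.py 0.5515 0.0175 0.113
```

```text
blue 1578 mid tray mm [-46.7 -46.2] span [77.2 76.6] z 0.0227 tilt [0.003 0.002]
yel 732 mid tray mm [41.3 41.8] span [76.6 76.2] z 0.0226 tilt [0.004 0.004]
white 1122 mid tray mm [-47.2  43.3] span [75.3 75.5] z 0.0228 tilt [0.001 0.003]
blue 1092 mid tray mm [-41.1 -45.8] span [75.4 77.6] z 0.0231 tilt [-0.007 -0.002]
yel 1509 mid tray mm [46.8 42.2] span [75.7 77.6] z 0.0231 tilt [-0.007 -0.001]
white 736 mid tray mm [-43.5  43.6] span [75.8 76.5] z 0.0231 tilt [-0.003 -0.001]
t 4.45 p [ 0.5389 -0.1071  0.1262] w 0.06017172941769485 F [ 1.1  0.7 -0.8]
jaw yaw 37.644454482829985 z [-0.002  0.002 -1.   ]
tool delta cm [9.09 8.61 1.34]
```

View pics/scene3.png

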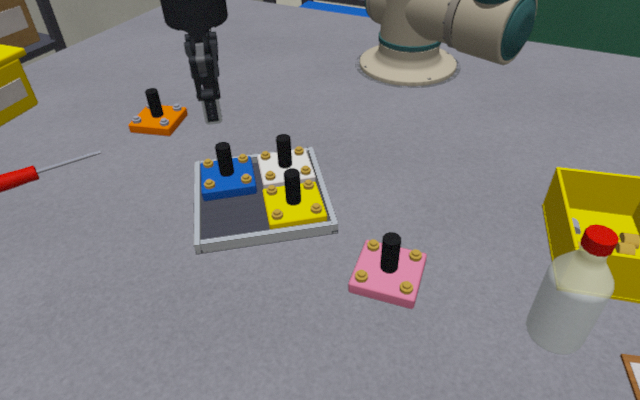

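Blue sits at about (-44,-46) in the tray, averaged over both views, and is flat. In the picture it is at (228,178) and yellow is untouched at (293,203). Next I move to yellow.

>>> servo_tool:
  deltas: [1.6,1.5,0,0,0,0,1.9,1.8,0,0,0,0,1.9,1.8,0,0,0,0,1.9,1.8,0,0,0,0,1.6,1.5,0,0,0,-0.5,0,0,0,0,0,0]

```text
clock: 5.05
position: [0.5464, 0.0185, 0.117]
ee_rot: [-0.009, 0.439, 0.899, -0.002]
contact_force: [0.1, -0.3, 0.5]
width: 0.06
```

```bash
python3 g.py 0.5515 0.0175 0.044
```

```text
t 5.05 p [0.5464 0.0185 0.117 ] w 0.05996214703548737 F [ 0.1 -0.3  0.5]
jaw yaw 37.97054083733484 z [-0.017  0.004 -1.   ]
tool delta cm [-0.49  0.43  7.29]
```

>>> servo_tool:
  deltas: [-0.4,0.3,1.5,0,0,0,0,0,1.8,0,0,0,0,0,1.9,0,0,0,0,0,1.7,0,0,0,0,0,0,0,0,0]

```text
clock: 5.55
position: [0.5466, 0.0153, 0.0406]
ee_rot: [-0.012, 0.438, 0.899, -0.005]
contact_force: [-1.1, 0.6, 0.0]
width: 0.0599
```

```bash
python3 g.py 0.5515 0.0175 0.044; python3 -c "
from rig import eyes
import cv2
cv2.imwrite('pics/w2.png',eyes.get_image('wrist')[0][:,:,::-1])"
```

```text
t 5.55 p [0.5466 0.0153 0.0406] w 0.05990320173050104 F [-1.1  0.6  0. ]
jaw yaw 38.07277977350066 z [-0.026  0.002 -1.   ]
tool delta cm [-0.13  0.51 -0.35]
```

View pics/w2.png

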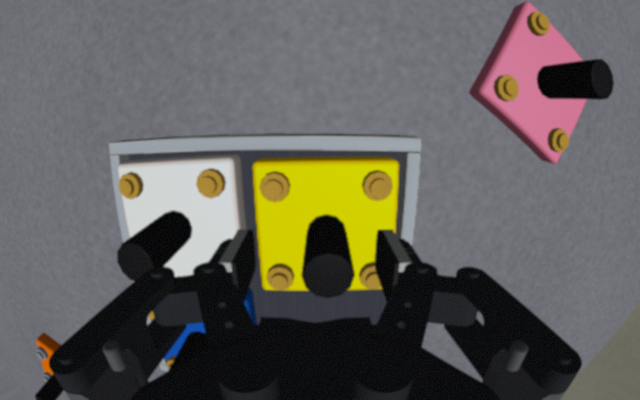

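>>> servo_tool:
  deltas: [-0.1,0.5,-0.3,-1.2,-0.9,0,0,0,0,0,0,0]

```text
clock: 5.8
position: [0.553, 0.0168, 0.0451]
ee_rot: [0.002, 0.438, 0.899, 0.002]
contact_force: [-1.2, -0.3, 1.1]
width: 0.0604
```

>>> servo_tool:
  deltas: [0,0,0,0,0,0,0,0,0,0,0,0,0,0,0,0,0,0,0,0,0,0,0,0,0,0,0,0,0,0]
  jaw: 0

```text
clock: 6.3
position: [0.554, 0.0166, 0.0476]
ee_rot: [0.004, 0.438, 0.899, 0.003]
contact_force: [-0.3, 0.2, -1.4]
width: 0.0205
```

```bash
python3 look.py side 4; python3 g.py 0.606 -0.051 0.044
```

```text
blue 1566 mid tray mm [-46.7 -46.1] span [77.4 76.7] z 0.0227 tilt [0.003 0.005]
yel 950 mid tray mm [41.7 42.2] span [76.4 76.3] z 0.0228 tilt [0.006 0.005]
white 1097 mid tray mm [-47.4  43.4] span [74.7 75.6] z 0.0228 tilt [-0.002  0.001]
t 6.35 p [0.554  0.0166 0.0476] w 0.020186067807944456 F [-0.1 -0.8 -1.1]
jaw yaw 38.03234622053366 z [ 0.009  0.001 -1.   ]
tool delta cm [-8.52 -0.07  0.4 ]
```

>>> servo_tool:
  deltas: [-1.1,0,0,0,0,0,-1.1,0,0,0,0,0,-1.1,0,0,0,0,0,-1.1,0,0,0,0,0,-1.1,0,0,0,0,0,-1.1,0,0,0,0,0,-1.1,0,0,0,0,0,0,0,0,0,0,0]

```text
clock: 7.15
position: [0.6063, -0.0505, 0.0476]
ee_rot: [0.004, 0.439, 0.899, 0.003]
contact_force: [0.0, -1.7, -0.5]
width: 0.0204
```

```bash
python3 look.py side 5; python3 g.py 0.606 -0.051 0.046
```

```text
blue 1579 mid tray mm [-46.9 -46. ] span [76.9 77.1] z 0.0227 tilt [0.005 0.005]
yel 1125 mid tray mm [ 42.  -42.2] span [76.  76.4] z 0.0228 tilt [0.003 0.004]
white 1105 mid tray mm [-47.   43.4] span [75.  75.5] z 0.0228 tilt [-0.001  0.002]
t 7.2 p [ 0.6058 -0.05    0.0476] w 0.020803360549186675 F [ 0.7 -1.5 -0.6]
jaw yaw 37.96988660425667 z [ 0.008  0.002 -1.   ]
tool delta cm [-0.09 -0.05  0.16]
```

View pics/side5.png

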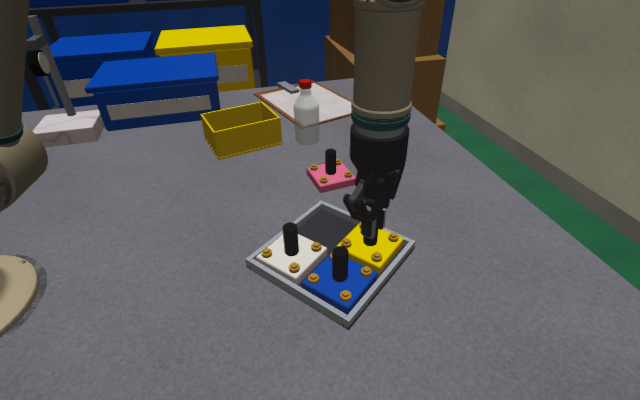

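Yellow now lies at (372,243) in the side view, in blue's former bay at about (43,-42). I'll nudge it slightly, release and retreat.

>>> servo_tool:
  deltas: [-0.25,0,0,0,0,0,0,0,0,0,0,0]

```text
clock: 7.4
position: [0.607, -0.0517, 0.0476]
ee_rot: [0.003, 0.439, 0.899, 0.003]
contact_force: [0.5, -1.0, -1.1]
width: 0.0208
```

>>> servo_tool:
  deltas: [0,0,0,0,0,0,0,0,0,0,0,0,0,0,0,0,0,0,0,0,0,0,0,0]
  jaw: 6

```text
clock: 7.8
position: [0.6066, -0.051, 0.0479]
ee_rot: [0.003, 0.438, 0.899, 0.003]
contact_force: [0.3, -0.1, 0.4]
width: 0.0598
```

>>> servo_tool:
  deltas: [0,0,-2,0,0,0,0,0,-2.5,0,0,0,0,0,-2.5,0,0,0,0,0,-2.5,0,0,0,0,0,-2,0,0,0,0,0,0,0,0,0,0,0,0,0,0,0]

```text
clock: 8.5
position: [0.6042, -0.0503, 0.1657]
ee_rot: [0.002, 0.437, 0.899, 0.002]
contact_force: [0.2, -0.2, 0.2]
width: 0.06
```

```bash
python3 look.py side 6; python3 look.py scene 6; python3 g.py 0.606 -0.051 0.046
```

```text
blue 1565 mid tray mm [-46.9 -46.1] span [76.7 76.7] z 0.0227 tilt [0.002 0.002]
yel 1157 mid tray mm [ 41.4 -43.7] span [76.2 76.5] z 0.0227 tilt [0.002 0.004]
white 1097 mid tray mm [-47.   43.3] span [74.9 75. ] z 0.0228 tilt [-0.     0.002]
blue 880 mid tray mm [-41.2 -45.9] span [75.4 77.6] z 0.0231 tilt [-0.008 -0.003]
yel 1582 mid tray mm [ 46.6 -43.5] span [76.6 77.5] z 0.023 tilt [-0.006 -0.001]
white 935 mid tray mm [-42.8  43.6] span [75.  76.2] z 0.0231 tilt [-0.004 -0.003]
t 8.6 p [ 0.604  -0.0502  0.1651] w 0.05974832356287087 F [ 0.4 -0.5 -0.2]
jaw yaw 38.11565380194055 z [ 0.004  0.003 -1.   ]
tool delta cm [-0.18  0.06 11.91]
```

View pics/scene6.png

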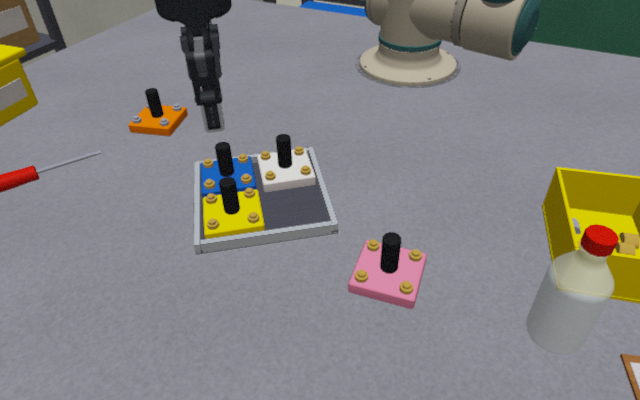

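All three carriers are in their bays: blue (228,178), yellow (232,210) and white (285,168). The gripper is clear of them.

```bash
python3 -c "
from rig import manip
print(manip.sign_off())"
```

```text
the job is handed in; nothing more can be done
None
```

The queue is moved on and the job is handed in, at about 8.6 s of the 42 s allowed. I gripped each carrier by its knob and slid it along the tray floor: first blue into the green-marked bay, then yellow into the bay blue had left. I let both go and raised the gripper clear.

The last check averaged both cameras, in tray axes, with bay centres at ±44 mm:

| Carrier | Position (mm) |
|---|---|
| Blue | (-44, -46) |
| Yellow | (44, -44) |
| White | (-45, 43) |

- **Flatness:** all three lie flat, with a measured tilt under 0.01 rad and plate tops at 23 mm, close to the 24 mm expected.
- **White carrier:** it stayed where it was, within the measuring error.
- **Camera disagreement:** the two cameras differed by about 4–6 mm along one tray axis. Each camera alone still puts every carrier well within the 14 mm tolerance.
- **Grip height:** when the fingers closed on blue, the tool rose about 5 mm and blue about 1 mm. That is well under the 12 mm limit, and I lowered it slightly before sliding.

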